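# Rake the heaped blocks level in the draining tray

## Task

Four washed aluminium blocks lie two-high at one end of the draining tray and must dry in one even layer. Take the small hand rake and rake the two upper blocks off the lower ones into the empty half of the tray, so that they lie flat on its floor; touch the blocks only with the rake. Then put the rake back on the bench, standing on its tines and foot, beside the tray.

Things in the scene. Friction and masses are not known exactly. Their poses are not given: they have to be found in the camera images.
- rake_grip (a point): Hand rake, 0.12 kg, standing level on its tines and a wire foot. Point: in the wooden handle (18 mm square) at its balance point, 75 mm above the tine tips. x along the handle to the head, y across, z up. Handle runs from -90 to +30 mm. Head: steel bar 100 mm wide at +50 mm, six straight tines under it, each 50 mm long. Foot: wire loop 50 mm wide at -90 mm, down to tine-tip level.
- tray_floor (a point): Grey draining tray fixed to the bench. Point: centre of its inner floor, 4 mm above the bench; z up. Inside 112 mm along x, 70 mm along y; walls 4 mm, rim 12 mm above the floor. Blocks are heaped in the +x half, its end wall close behind them: two side by side on the floor (tops 16 mm above it), two on top of those (tops 32 mm above it). The -x half is empty.
- upper_1_mid (a point): Centre of one upper block: aluminium with two small drilled holes, 48 mm along x, 30 mm along y, 16 mm high, about 0.08 kg; it starts squarely on a lower block of the same size, on the +y side of the tray. z up.
- upper_2_mid (a point): Centre of the other upper block, same kind and size, on the -y side of the tray.
Mind the look-alikes: they are no part of the job. What is shaped like the part that bears upper_1_mid but pink, purple or red is not meant.

How it is judged:
By the outcome, as a careful person would: the job done as asked, in the order asked, and still so for the second after the job is handed in, with the robot touching nothing.
It also fails if it takes over 45 s, if anything falls off the work surface, if the arm or the gripper's body presses on something with over 40 N, if the wrist force passes 120 N, or if a joint passes its speed limit or range.

## Robot

A 6-joint arm with a two-finger parallel gripper is mounted at the origin on the work surface; the furniture and walls round the work are solid. World frame = base frame: x ahead of the robot, y to its left, z up, the work surface at z = 0. Lengths are in m, angles in rad, forces in N, time in s.
With the tool pointing down it reaches from about 0.25 to 0.775 m from the base axis. Payload 8.9 kg.
Tool frame: the origin (TCP) lies on the centre line of the jaws, within the pads' length; the fingertips stand 17 mm ahead of it and the grasp point (between the pads) lies 2 mm behind it; z points along the fingers, y is the line along which they close (so a half turn about z gives the same grasp; the last joint's range is limited). The gripper opens to 85 mm and grips with 20 to 120 N. Pads are 22 mm wide; open, the fingers measure 114 mm over their backs; the gripper's body (76 mm by 85 mm) begins 54 mm behind the grasp point. The pads swing forward as they close: fully open they stand 13 mm farther back than shut.
Start: joints at [-1.391, 0.291, -0.153, 1.127, 0, 1.431], TCP at [0.165, -0.499, 0.248] pointing down, gripper open.
Joint ranges: [-2.52, 2.52], [-0.91, 1.74], [-1.3, 1.37], [-1.96, 2.02], [-1.52, 1.47], [-3.14, 3.14]. Speed limits (rad/s): [2.22, 2.22, 2.79, 3.14, 3.14, 3.14].

## Interface

Orientations are given as a 3x3 rotation matrix whose columns are the frame's x, y, z axes.
In Python, from bench import manip gives the robot as it stands. Calls block until the motion is done:
- manip.movep(position, orientation): joint-space move of the TCP to a pose.
- manip.servo_line(position, ori=None, max_speed=0.15): straight line of the TCP; ori=None keeps the orientation; max_speed is the mean speed in m/s.
- manip.goto_joints(angles): joint-space move.
- manip.gripper_to(opening, grasp_force=None): finger opening in m; grasp_force is the grip in N (None keeps the last); returns when the fingers have stopped.
- manip.sleep(seconds).
- manip.inverse_kinematics(position, orientation): joint angles nearest the present ones, or None.
- manip.read_camera(name): name is "scene" or "top" or "wrist"; returns (picture, depth): 420x560x3 uint8, red, green, blue; 420x560 float32, m along the optical axis (not along the pixel's ray), 0 where there is no reading.
- manip.calibration(name): a dict with "fx", "fy", "cx", "cy" (pixels), "R" (3x3) and "t" (3): a world point X has camera coordinates R X + t. Camera axes: x right, y down, z forward; pixel columns grow to the right and rows downward; lengths in m; the calibration is good to about 2 mm. The wrist camera is an equidistant fisheye: a pixel r from the principal point sees the ray r / f radians off the axis. A picture is of the moment at which its call begins: read the wrist's pose just before it. calibration takes no time and is no camera call; for the wrist camera it gives the pose at the moment of the call.
A pose or a line that the arm cannot do raises manip.PlanningError and nothing moves.
- manip.sign_off(): hands the job in; it is judged then, once.
Trained networks look in the newest picture that a camera, given by its name, has taken for a name from the list of things; names that differ only in an ending like _2 or _b are one class to them, and where a whole thing is asked for, a point or a joint stands for the part that bears it (a point fixed in the world has none). Each returns a list of dicts, best first, with "conf" (0 to 1); they miss things now and then, are a little off and sometimes report something else, mostly with a low value. They report only what shows in the picture. A call takes as long as a camera call. They do not tell look-alikes from the thing itself.
- manip.look_for(camera, name): "position" ([x, y, z] in m, in the coordinates of the camera as it stood for that picture, good to about 4 mm: the middle of the surface that is visible of it).
- manip.cut_out(camera, name): "pixels" (420x560 bool, what is visible of it).
- manip.tip_of(camera, name): "position" ([x, y, z] in m, in the coordinates of the camera as it stood for that picture, good to about 4 mm: a listed point, or the origin of a listed thing).
Readings, each from a call of its own:
- manip.current_time_s(): time.
- manip.current_q(): joint angles.
- manip.current_dq(): joint speeds.
- manip.current_joint_efforts(): joint torques, N m.
- manip.current_tcp_pos(): TCP position.
- manip.current_eef_rot(): TCP orientation.
- manip.current_ft_force(): force on the tool from outside, world axes, zero at the start.
- manip.current_wrist_torque(): the same for the moment, N m.
- manip.current_grip_width(): finger opening in m.
- manip.current_grip_force(): force on a finger pad.
Only numpy, scipy, OpenCV 4.12 (cv2) and the standard library are available. Lean on these libraries where they do the work, as an engineer would, in place of code of your own. Each camera call takes 0.05 s, during which the arm holds its last target. There are 200 camera calls.

## Working session

There is one attempt and no reset: what is moved stays moved. The work goes in short steps, each a Python script; the robot and the scene stay as the last script left them, time stands still between calls to the robot, and variables do not carry over. Pictures are saved under pics/ and viewed, at most 10 in all, crops included, and the job is handed in when it is done.

```bash
mkdir -p pics
cat > h.py <<'E'
from bench import manip as m
import numpy as np, cv2
def w(cam,p):
    c=m.calibration(cam); return np.array(c["R"]).T@(np.array(p)-np.array(c["t"]))
def px(cam,X):
    c=m.calibration(cam); q=np.array(c["R"])@X+np.array(c["t"]); return (c["fx"]*q[0]/q[2]+c["cx"],c["fy"]*q[1]/q[2]+c["cy"])
def cloud(cam,d):
    c=m.calibration(cam); v,u=np.mgrid[:420,:560]
    P=np.stack([(u-c["cx"])/c["fx"]*d,(v-c["cy"])/c["fy"]*d,d],-1)
    return (P-np.array(c["t"]))@np.array(c["R"])
E
python3 - <<'E'
from h import *
np.set_printoptions(precision=4,suppress=True)
ims=[]
for cam in("scene","top"):
    im,d=m.read_camera(cam); np.savez(f"{cam}.npz",im=im,d=d); ims.append(im)
    for n in("rake_grip","tray_floor","upper_1_mid"):
        for r in m.tip_of(cam,n): 
            X=w(cam,r["position"]);print(cam,n,round(r["conf"],2),X,np.round(px(cam,X)))
cv2.imwrite("pics/a.png",cv2.resize(cv2.cvtColor(ims[1],cv2.COLOR_RGB2BGR),(800,600)))
cv2.imwrite("pics/b.png",cv2.cvtColor(ims[0],cv2.COLOR_RGB2BGR))
E
```

```text
scene rake_grip 0.81 [0.4012 0.1658 0.0751] [182. 187.]
scene tray_floor 0.59 [ 0.4477 -0.1096  0.0018] [284. 226.]
scene upper_1_mid 0.61 [ 0.4833 -0.0926  0.0304] [284. 208.]
scene upper_1_mid 0.58 [ 0.497  -0.5006  0.0101] [444. 252.]
scene upper_1_mid 0.54 [ 0.4238 -0.0087  0.009 ] [245. 219.]
scene upper_1_mid 0.5 [0.368  0.0745 0.0094] [206. 223.]
scene upper_1_mid 0.41 [0.3541 0.251  0.0095] [149. 210.]
top rake_grip 0.56 [0.4017 0.1644 0.0755] [144. 215.]
top tray_floor 0.93 [ 0.4488 -0.1052  0.0048] [260. 197.]
top tray_floor 0.24 [ 0.4801 -0.1265  0.0273] [268. 183.]
top upper_1_mid 0.82 [ 0.4977 -0.4944  0.0066] [414. 176.]
top upper_1_mid 0.78 [0.3525 0.253  0.0074] [114. 237.]
top upper_1_mid 0.7 [0.3707 0.0758 0.0088] [186. 229.]
top upper_1_mid 0.66 [ 0.4279 -0.0072  0.0109] [220. 206.]
top upper_1_mid 0.52 [ 0.4796 -0.0887  0.0262] [253. 184.]
```

View pics/a.png

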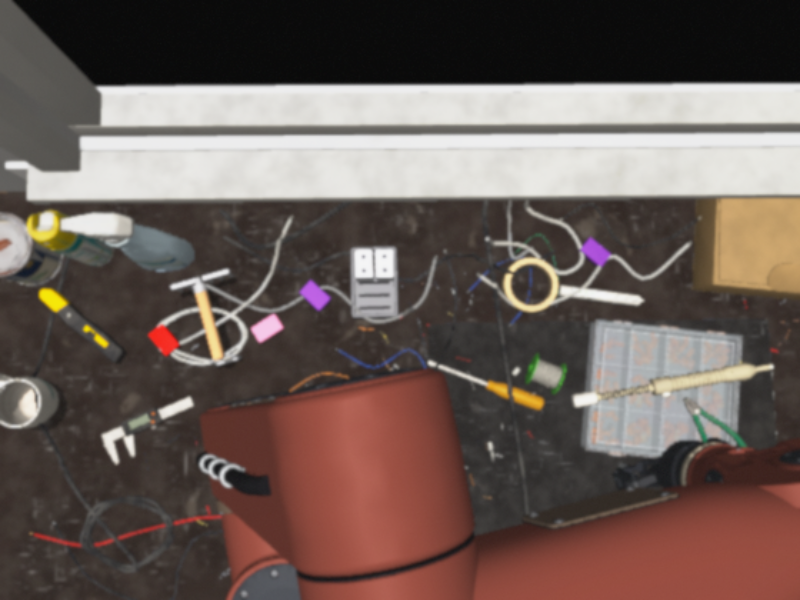

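View pics/b.png

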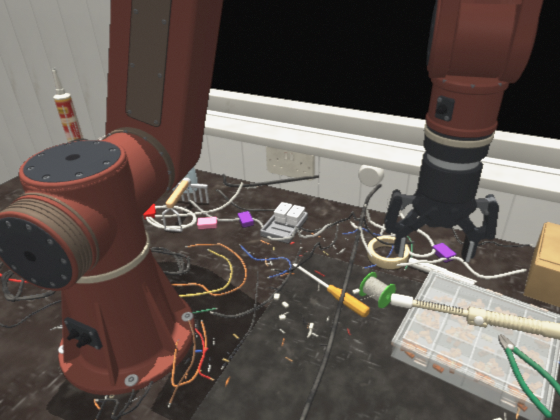

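Top view: the rake (about 208,320 in the 800-px picture) has its head toward +x. The tray (374,283) has silver two-hole blocks at its far end (364,263 and 386,263).

Look-alikes: red (163,340), pink (267,328), purple (315,294) and purple (596,250). All are excluded by colour and because they lie on the bench. The silver pair on the heap fits. I'll confirm it in a crop and fit the poses.

Run:
```python
from h import *
np.set_printoptions(precision=4,suppress=True)
z=np.load("top.npz");im,d=z["im"],z["d"];P=cloud("top",d)
print("px size mm",1000*np.linalg.norm(P[200,260]-P[200,261]))
bench=(d>0)&(abs(P[...,2])<.02)&(P[...,0]<.5)&(P[...,0]>.38);print("bench z",np.median(P[bench][:,2]))
print(m.calibration("top")["R"],m.calibration("top")["t"])
X,Y,Z=P[...,0],P[...,1],P[...,2]
box=(X>.36)&(X<.54)&(Y>-.17)&(Y<-.05)
def rect(mask,n):
    q=P[mask][:,:2].astype(np.float32); r=cv2.minAreaRect(q*1000); print(n,mask.sum(),np.round(r,2).tolist() if 0 else r, "z",np.median(P[mask][:,2]))
rect(box&(Z>.028)&(Z<.045),"upper tops"); rect(box&(Z>.009)&(Z<.045),"tray+")
hn=(X>.3)&(X<.48)&(Y>.1)&(Y<.23)&(Z>.045)&(Z<.1);rect(hn,"rake")
h2=hn&(Z>.074);rect(h2,"handle")
q=P[h2][:,:2];c=q.mean(0);u=np.linalg.svd(q-c)[2][0];print("axis",c,u*np.sign(u[0]),np.ptp((q-c)@u))
hb=hn&(Z<.074);print("bar",P[hb].mean(0),hb.sum())
# sill
for col in(240,260,280): print([ (round(float(X[r,col]),3),round(float(Z[r,col]),3)) for r in range(130,176,5)])
hm=np.clip(Z/.02,0,1);hm[d<=0]=0
a=cv2.cvtColor(im[130:280,90:400],cv2.COLOR_RGB2BGR);b=cv2.cvtColor((hm[130:280,90:400]*255).astype(np.uint8),cv2.COLOR_GRAY2BGR)
cv2.imwrite("pics/c.png",cv2.resize(np.vstack([a,b]),(620,600)))
s=np.load("scene.npz")["im"][190:250,190:330];cv2.imwrite("pics/d.png",cv2.resize(cv2.cvtColor(s,cv2.COLOR_RGB2BGR),(700,300),interpolation=3))
```

```text
px size mm 2.8936919760764326
bench z 0.00020184458387237334
[[-0.013  -0.9997  0.0221]
 [-0.9943  0.0106 -0.1065]
 [ 0.1062 -0.0234 -0.9941]] [-0.1365  0.4245  1.2543]
upper tops 491 ((444.6637268066406, -117.06852722167969), (125.57218170166016, 69.7500991821289), 12.458502769470215) z 0.03548383118513395
tray+ 897 ((440.4121398925781, -112.10638427734375), (142.90530395507812, 92.45896911621094), 6.400847911834717) z 0.031811032737333156
rake 692 ((396.2497863769531, 176.12393188476562), (173.7865447998047, 98.48783111572266), 4.692191123962402) z 0.08103156549066685
handle 478 ((403.4898681640625, 171.31637573242188), (183.54452514648438, 39.63121032714844), 26.402774810791016) z 0.08270910734024287
axis [0.3831 0.1617] [0.9408 0.339 ] 0.18160866295196437
bar [0.4304 0.177  0.0583] 214
[(0.574, 0.182), (0.562, 0.187), (0.556, 0.167), (0.569, 0.058), (0.569, 0.002), (0.557, -0.002), (0.545, -0.003), (0.531, 0.001), (0.519, -0.001), (0.506, -0.001)]
[(0.572, 0.19), (0.562, 0.187), (0.555, 0.169), (0.583, -0.004), (0.57, -0.001), (0.557, -0.003), (0.544, -0.0), (0.531, -0.003), (0.518, 0.0), (0.504, 0.011)]
[(0.573, 0.186), (0.562, 0.184), (0.556, 0.164), (0.583, -0.004), (0.569, 0.001), (0.556, 0.0), (0.544, -0.002), (0.531, -0.001), (0.517, 0.002), (0.506, -0.004)]
```

View pics/c.png

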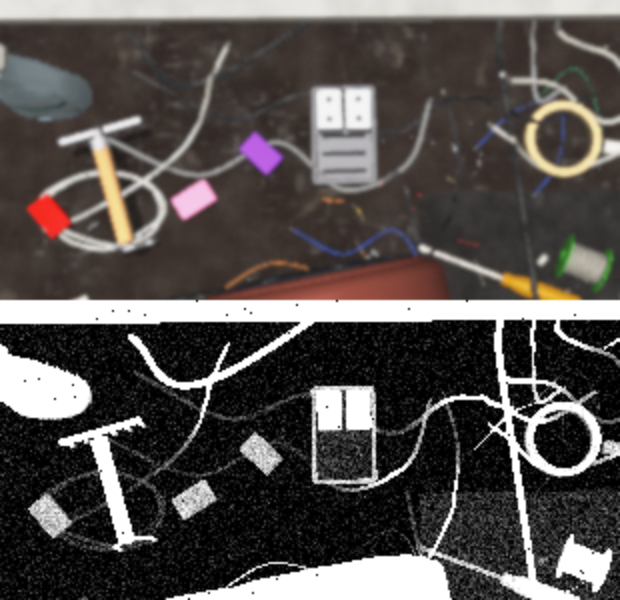

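View pics/d.png

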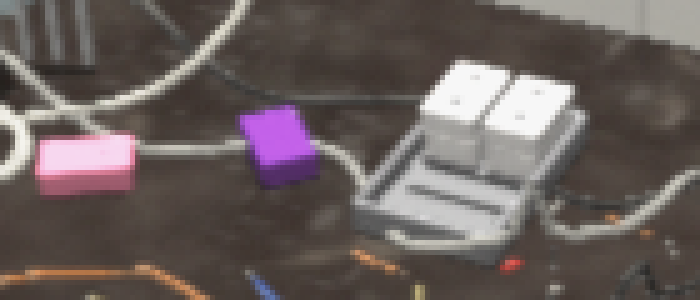

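The crop shows two silver blocks with drilled holes on the tray heap (460,95 and 535,105), while the pink and purple ones lie on the bench. The silver pair are the targets. Next I'll refine the poses from colour masks and move above the rake.

```bash
cat >> h.py <<'E'
def onplane(cam,uv,z):
    c=m.calibration(cam); R=np.array(c["R"]);t=np.array(c["t"]);o=-R.T@t
    r=np.c_[(uv[:,0]-c["cx"])/c["fx"],(uv[:,1]-c["cy"])/c["fy"],np.ones(len(uv))]@R
    return (o+r*((z-o[2])/r[:,2])[:,None])[:,:2]
def rot(yaw):  # tool down, tool x along... y across handle
    c,s=np.cos(yaw),np.sin(yaw); return np.array([[c,s,0],[s,-c,0],[0,0,-1.]])
E
python3 - <<'E'
from h import *
np.set_printoptions(precision=4,suppress=True)
z=np.load("top.npz");im,d=z["im"],z["d"];P=cloud("top",d);Z=P[...,2]
hsv=cv2.cvtColor(im,cv2.COLOR_RGB2HSV);v,u=np.mgrid[:420,:560]
def fit(mask,zz,n):
    mask=cv2.morphologyEx(mask.astype(np.uint8),cv2.MORPH_OPEN,np.ones((2,2)))
    k,l,st,_=cv2.connectedComponentsWithStats(mask);b=1+np.argmax(st[1:,4]);vv,uu=np.nonzero(l==b)
    q=onplane("top",np.c_[uu,vv],zz);c=q.mean(0);x=np.linalg.svd(q-c,full_matrices=False)[2][0];x*=np.sign(x[0]);r=cv2.minAreaRect((q*1000).astype(np.float32))
    print(n,len(vv),"c",c,"yaw",np.degrees(np.arctan2(x[1],x[0])),"rect",r)
wood=(abs(u-149)<25)&(abs(v-222)<40)&(hsv[...,0]<25)&(hsv[...,0]>8)&(hsv[...,1]>70)&(hsv[...,2]>130);fit(wood,.084,"wood")
bx=(abs(u-262)<22)&(abs(v-198)<32)
fit(bx&(im.min(2)>195),.036,"upper")
fit(bx&(im.min(2)>75),.014,"tray")
fit(bx&(v>197)&(im.min(2)>75),.01,"trayfront")
pur=(abs(u-220)<15)&(abs(v-206)<15)&(hsv[...,1]>90)&(hsv[...,0]>125);fit(pur,.016,"purple")
m.movep([.40,.165,.25],rot(.23));print(m.current_tcp_pos(),m.current_time_s())
im,d=m.read_camera("wrist");cv2.imwrite("pics/e.png",cv2.cvtColor(im,cv2.COLOR_RGB2BGR))
for n in("rake_grip","tray_floor","upper_1_mid"):
    for r in m.tip_of("wrist",n): print(n,round(r["conf"],2),w("wrist",r["position"]))
E
```

```text
wood 422 c [0.3679 0.1551] yaw 15.841853198290323 rect ((367.7848205566406, 155.2972869873047), (113.64786529541016, 20.29494857788086), 15.752055168151855)
upper 253 c [ 0.4756 -0.1306] yaw 0.6934144006698933 rect ((475.7674865722656, -129.71029663085938), (31.77206802368164, 46.84457778930664), 89.42178344726562)
tray 1842 c [ 0.4415 -0.1124] yaw 3.055424708294931 rect ((440.78564453125, -113.38182067871094), (103.55975341796875, 134.58106994628906), 89.47398376464844)
trayfront 967 c [ 0.4103 -0.1127] yaw 77.6981677812988 rect ((408.59893798828125, -113.08759307861328), (103.91685485839844, 69.62629699707031), 89.409423828125)
purple 290 c [ 0.4226 -0.0106] yaw 44.14386275200954 rect ((423.89459228515625, -9.796735763549805), (52.579734802246094, 34.76851272583008), 44.74955749511719)
[0.4003 0.1645 0.25  ] 2.9
rake_grip 0.82 [0.4003 0.1711 0.0754]
tray_floor 0.62 [ 0.4476 -0.1117  0.007 ]
upper_1_mid 0.86 [ 0.4805 -0.0967  0.0296]
upper_1_mid 0.77 [0.3752 0.068  0.0096]
upper_1_mid 0.63 [ 0.4244 -0.0059  0.0084]
upper_1_mid 0.62 [0.3528 0.2487 0.0069]
```

View pics/e.png

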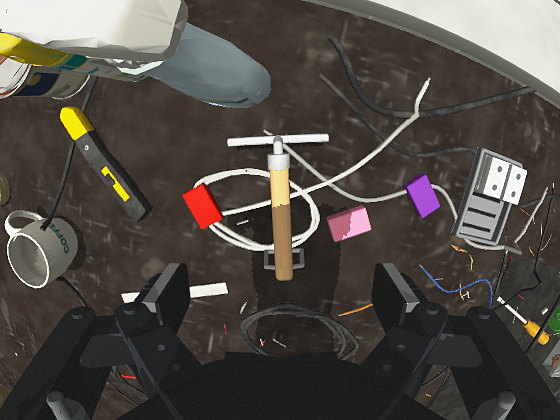

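Wrist view: the rake handle runs from (285,275) up to the ferrule (279,160), with the bar from (228,142) to (328,138). The foot is at (284,258), and the tray at (490,197) has the silver blocks on top. I'll refine with a fisheye projection, then grasp.

```bash
cat >> h.py <<'E'
def fish(uv,z,c=None):
    c=c or m.calibration("wrist"); R=np.array(c["R"]);t=np.array(c["t"]);o=-R.T@t
    a=(np.asarray(uv,float)-[c["cx"],c["cy"]])/[c["fx"],c["fy"]]
    th=np.linalg.norm(a,axis=1)[:,None];r=np.c_[a/th*np.sin(th),np.cos(th)]@R
    return (o+r*((z-o[2])/r[:,2])[:,None])[:,:2]
E
python3 - <<'E'
from h import *
np.set_printoptions(precision=4,suppress=True)
im,d=m.read_camera("wrist");hsv=cv2.cvtColor(im,cv2.COLOR_RGB2HSV);v,u=np.mgrid[:420,:560]
wood=(abs(u-282)<18)&(v>150)&(v<290)&(hsv[...,0]<28)&(hsv[...,0]>5)&(hsv[...,1]>60)&(hsv[...,2]>60)
vv,uu=np.nonzero(wood);q=fish(np.c_[uu,vv],.084);c=q.mean(0);x=np.linalg.svd(q-c,full_matrices=False)[2][0];x*=np.sign(x[0])
s=(q-c)@x;print("handle",len(vv),c,np.degrees(np.arctan2(x[1],x[0])),s.min(),s.max(),"tail+90",c+x*(np.percentile(s,.5)+.09))
b=fish([[228,142],[328,138]],.07);print("bar",b,b.mean(0),np.linalg.norm(b[0]-b[1]),"yaw",np.degrees(np.arctan2(*(b[0]-b[1])[::-1]))-90,"grip",b.mean(0)-.05*x)
t=fish([[480,148],[537,160],[507,250],[454,236]],.016);print("tray corners",t,t.mean(0))
print("tray dirs",[np.degrees(np.arctan2(*(t[i]-t[j])[::-1])) for i,j in((0,3),(1,2),(0,1))],[np.linalg.norm(t[i]-t[j]) for i,j in((0,3),(0,1))])
k=fish([[487,154],[529,165],[519,206],[476,195]],.036);print("upper",k,k.mean(0))
E
```

```text
handle 2085 [0.3753 0.1574] 15.971925680535712 -0.059705714496897065 0.054250894076038454 tail+90 [0.4054 0.166 ]
bar [[0.4387 0.2238]
 [0.4637 0.1331]] [0.4512 0.1785] 0.09411975686773671 yaw 15.40083108276329 grip [0.4031 0.1647]
tray corners [[ 0.5063 -0.069 ]
 [ 0.5232 -0.1768]
 [ 0.3861 -0.1769]
 [ 0.3872 -0.0723]] [ 0.4507 -0.1238]
tray dirs [np.float64(1.5956028575458687), np.float64(0.040159437131021915), np.float64(98.94228789727326)] [np.float64(0.1190950174491964), np.float64(0.10917232552753524)]
upper [[ 0.5006 -0.068 ]
 [ 0.5093 -0.1441]
 [ 0.4532 -0.1489]
 [ 0.4485 -0.0698]] [ 0.4779 -0.1077]
```

Run:
```python
from h import *
np.set_printoptions(precision=4,suppress=True)
p=[.404,.1653];R=rot(.276)
m.movep([*p,.16],R);m.servo_line([*p,.073]);m.gripper_to(.005,60);print("w",m.current_grip_width(),m.current_grip_force())
m.servo_line([*p,.20]);print("w",m.current_grip_width(),m.current_ft_force())
# carry to a look pose short of the tray
m.movep([.36,-.108,.20],rot(0));print(m.current_tcp_pos(),m.current_time_s())
im,d=m.read_camera("wrist");cv2.imwrite("pics/f.png",cv2.cvtColor(im,cv2.COLOR_RGB2BGR))
for n in("rake_grip","tray_floor","upper_1_mid"):
    for r in m.tip_of("wrist",n): print(n,round(r["conf"],2),w("wrist",r["position"]))
for n in("tray_floor","upper_1_mid"):
    for r in (m.read_camera("scene"),m.tip_of("scene",n))[1]: print("scene",n,round(r["conf"],2),w("scene",r["position"]))
```

```text
w 0.016916234669961165 61.57817244529724
w 0.017141200498573154 [-0.8977  0.2379 -0.8678]
[ 0.3601 -0.1074  0.1998] 7.0333
rake_grip 0.63 [ 0.3575 -0.1025  0.2006]
tray_floor 0.64 [ 0.4503 -0.1101  0.0056]
upper_1_mid 0.92 [0.3736 0.0701 0.0091]
upper_1_mid 0.82 [ 0.4254 -0.0083  0.0079]
upper_1_mid 0.8 [0.3529 0.2476 0.0045]
upper_1_mid 0.74 [ 0.4814 -0.0987  0.0284]
scene tray_floor 0.81 [ 0.4474 -0.112   0.004 ]
scene upper_1_mid 0.73 [ 0.4981 -0.4978  0.0108]
scene upper_1_mid 0.72 [ 0.4247 -0.0119  0.0103]
scene upper_1_mid 0.66 [ 0.4816 -0.0907  0.0318]
scene upper_1_mid 0.55 [0.353  0.2475 0.0074]
scene upper_1_mid 0.53 [0.3683 0.0742 0.0105]
```

View pics/f.png

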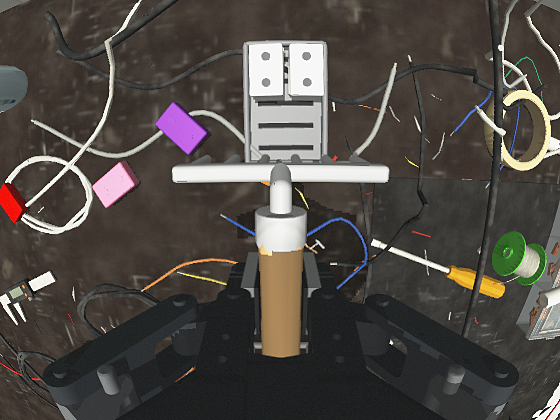

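Wrist view: the rake is held straight. The tray spans columns 243–328 with its rear wall at row 41, and the upper blocks are at (265,70) and (307,70). I'll project these to get the raking line.

Run:
```python
from h import *
np.set_printoptions(precision=4,suppress=True)
k=fish([[249,44],[282,44],[289,44],[325,43],[249,97],[326,97]],.036);print("upper rear L..R, front",k)
t=fish([[244,41],[327,41],[244,161],[328,161]],.016);print("rim",t)
b=fish([[173,174],[388,174]],.2-.075+.06);print("bar",b)
print("cables",fish([[240,55],[200,72],[165,85],[110,68],[95,57],[110,100],[220,118],[240,140],[190,113],[222,216],[250,235]],.004))
print("purple",fish([[156,127],[176,102],[207,130],[187,155]],.016))
im,d=m.read_camera("wrist")
for r in m.cut_out("wrist","upper_1_mid"):
    vv,uu=np.nonzero(r["pixels"]); q=fish(np.c_[uu,vv],.036); print(len(vv),uu.min(),uu.max(),vv.min(),vv.max(),q.min(0),q.max(0))
```

```text
upper rear L..R, front [[ 0.5006 -0.0802]
 [ 0.5002 -0.1091]
 [ 0.5003 -0.1153]
 [ 0.5021 -0.147 ]
 [ 0.4522 -0.0803]
 [ 0.4526 -0.1479]]
rim [[ 0.5086 -0.0736]
 [ 0.5091 -0.1516]
 [ 0.3923 -0.073 ]
 [ 0.3925 -0.1537]]
bar [[ 0.4089 -0.0592]
 [ 0.409  -0.1566]]
cables [[ 0.4971 -0.0684]
 [ 0.4818 -0.0284]
 [ 0.4713  0.0087]
 [ 0.4972  0.0736]
 [ 0.5128  0.0936]
 [ 0.4619  0.0738]
 [ 0.4343 -0.0483]
 [ 0.4118 -0.068 ]
 [ 0.4406 -0.0176]
 [ 0.3334 -0.0469]
 [ 0.3124 -0.0758]]
purple [[ 0.4286  0.015 ]
 [ 0.452  -0.0069]
 [ 0.4231 -0.0376]
 [ 0.3993 -0.0165]]
1194 93 138 161 207 [0.3523 0.0295] [0.3984 0.0838]
1848 248 283 43 96 [ 0.4527 -0.1103] [ 0.5011 -0.0796]
1500 156 209 102 154 [ 0.4023 -0.0441] [0.4508 0.0068]
718 0 27 182 222 [0.3339 0.1879] [0.3841 0.2406]
```

Run:
```python
from h import *
np.set_printoptions(precision=4,suppress=True)
y=-.1135
m.servo_line([.467,y,.17]);m.servo_line([.467,y,.097],max_speed=.1);print(m.current_ft_force(),m.current_tcp_pos())
for x in(.44,.42,.405,.397):
    m.servo_line([x,y,.097],max_speed=.05);print(x,m.current_ft_force(),m.current_grip_width())
m.sleep(.3);m.servo_line([.397,y,.18]);m.servo_line([.36,y,.20])
print(m.current_time_s())
im,d=m.read_camera("wrist");cv2.imwrite("pics/g.png",cv2.cvtColor(im,cv2.COLOR_RGB2BGR))
```

```text
[ 0.1062  0.5028 -0.6606] [ 0.4673 -0.1136  0.0975]
0.44 [-0.0663  0.1288 -0.1667] 0.01696276364273228
0.42 [ 0.0157 -0.4056 -1.1182] 0.01658849067553005
0.405 [-0.0896 -0.6241 -1.4974] 0.01747873154583387
0.397 [ 0.1779  0.2573 -1.2471] 0.017308235996460267
12.7417
```

View pics/g.png

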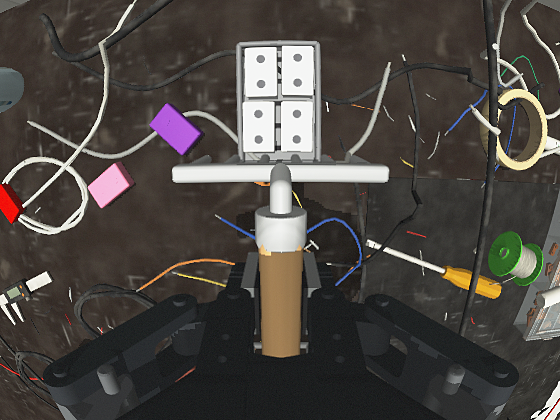

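Both upper blocks now lie in the near half, around (260,127) and (297,127). I'll check by depth that they are flat, then set the rake down left of the tray.

Run:
```python
from h import *
np.set_printoptions(precision=4,suppress=True)
im,d=m.read_camera("wrist");c=m.calibration("wrist");R=np.array(c["R"]);t=np.array(c["t"])
def pt(u,v):
    a=(np.array([u,v])-[c["cx"],c["cy"]])/[c["fx"],c["fy"]];th=np.linalg.norm(a);r=np.r_[a/th*np.tan(th),1]
    return R.T@(r*np.median(d[v-2:v+3,u-2:u+3])-t)
for p in((251,108),(251,148),(270,108),(268,147),(288,108),(288,148),(306,108),(306,148),(252,52),(306,52),(252,92),(306,92)): print(p,pt(*p))
y=-.01;m.movep([.46,y,.17],rot(0));m.servo_line([.46,y,.085],max_speed=.1);m.servo_line([.46,y,.0735],max_speed=.03)
print(m.current_ft_force(),m.current_tcp_pos())
m.servo_line([.46,y,.0725],max_speed=.02);print(m.current_ft_force())
m.gripper_to(.05);m.sleep(.2);m.servo_line([.46,y,.15],max_speed=.1);m.movep([.36,-.06,.25],rot(0))
im,d=m.read_camera("wrist");cv2.imwrite("pics/i.png",cv2.cvtColor(im,cv2.COLOR_RGB2BGR))
for r in m.tip_of("wrist","rake_grip"): print(r["conf"],w("wrist",r["position"]))
im,d=m.read_camera("scene");cv2.imwrite("pics/j.png",cv2.resize(cv2.cvtColor(im[150:270,130:350],cv2.COLOR_RGB2BGR),(770,420),interpolation=3))
print(m.current_time_s())
```

```text
(251, 108) [ 0.4433 -0.0866  0.0194]
(251, 148) [ 0.4055 -0.0863  0.0197]
(270, 108) [ 0.443  -0.1042  0.0198]
(268, 147) [ 0.4063 -0.1022  0.0195]
(288, 108) [ 0.443  -0.1209  0.0198]
(288, 148) [ 0.4054 -0.121   0.0195]
(306, 108) [ 0.4432 -0.1375  0.0196]
(306, 148) [ 0.4055 -0.1378  0.02  ]
(252, 52) [ 0.4969 -0.0876  0.0194]
(306, 52) [ 0.4967 -0.1374  0.0201]
(252, 92) [ 0.4583 -0.0877  0.0198]
(306, 92) [ 0.4583 -0.1375  0.0194]
[-3.6399 -1.3645 11.7452] [ 0.4603 -0.0101  0.074 ]
[-5.5538 -1.4814 22.2283]
0.78 [ 0.4567 -0.0065  0.0732]
17.6083
```

View pics/i.png

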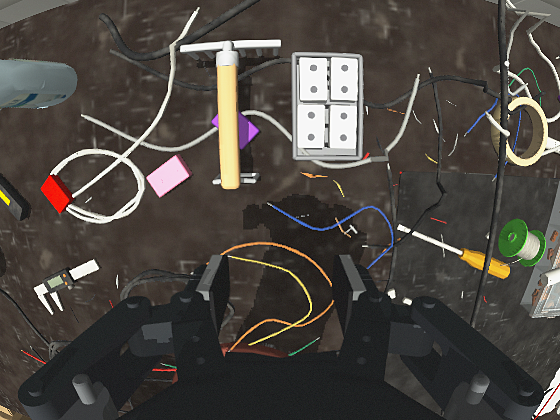

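View pics/j.png

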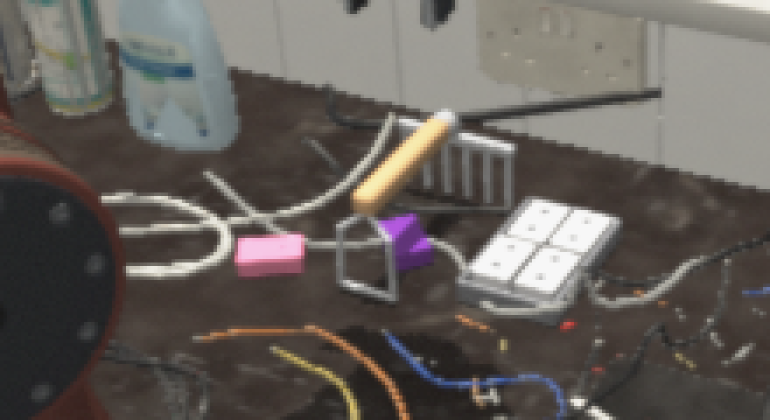

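The wrist view shows the four blocks in one layer at (330,105), with all tops measured at z≈0.02. The scene view shows the rake standing on its tines (455,165) and foot (370,260) beside the tray, clear of the purple block.

```bash
python3 -c "
from bench import manip as m
print(m.sign_off())"
```

```text
the job is handed in; nothing more can be done
None
```

The two upper blocks now lie flat in the empty half of the tray, and the rake stands on its tines and foot on the bench beside it. I handed the job in at about 18 s on the robot's clock.

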